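# Seat a cartridge plug with the trigger press and back the jaw off

## Robot

A 7-joint arm with a two-finger parallel gripper is mounted at the origin on the work surface. World frame = base frame: x ahead of the robot, y to its left, z up, the work surface at z = 0. Lengths are in m, angles in rad, forces in N, time in s.
With the tool pointing down it reaches from about 0.425 to 0.95 m from the base axis. Payload 16.7 kg.
Tool frame: the origin (TCP) lies midway between the tips of the shut fingers; the grasp point (between the pads) lies 19 mm behind it; z points along the fingers, y is the line along which they close (so a half turn about z gives the same grasp; the last joint's range is limited). The gripper opens to 94 mm and grips with 3 to 60 N. Pads are 16 mm wide; open, the fingers measure 119 mm over their backs; the gripper's body (75 mm by 177 mm) begins 78 mm behind the grasp point.
Start: joints at [-1.421, 0.426, 0.074, 1.606, -0.034, 1.111, -0.067], TCP at [0.199, 0.645, 0.205] pointing down, gripper open.
Joint ranges: [-2.85, 2.85], [-0.5, 2.14], [-1.23, 1.37], [0.21, 2.46], [-1.02, 4.16], [0.16, 2.05], [-2.73, 2.73]. Speed limits (rad/s): [1.89, 1.89, 2.39, 2.39, 3.01, 3.01, 3.01].

## Interface

Orientations are given as a 3x3 rotation matrix whose columns are the frame's x, y, z axes.
In Python, from station import ctrl gives the robot as it stands. Calls block until the motion is done:
- ctrl.move_ptp(position, orientation): joint-space move of the TCP to a pose.
- ctrl.move_l(position, vel=0.15, ori=None, max_force=None): straight line of the TCP; ori=None keeps the orientation; vel is the mean speed in m/s. With max_force (N) it stops when the force on the tool has changed by that much, and returns True; else False.
- ctrl.move_j(angles): joint-space move.
- ctrl.gripper_to(opening, force=None): opening from 0.0 (shut) to 1.0 (fully open); force is the grip in N (None keeps the last); returns when the fingers have stopped.
- ctrl.sleep(seconds).
- ctrl.ik(position, orientation): joint angles nearest the present ones, or None.
- ctrl.get_state(): the state.
- ctrl.read_camera(name): name is "side" or "top" or "wrist"; returns a dict with "color" (420x560x3 uint8, red, green, blue), "K" (3x3 intrinsics, pixels), "R" (3x3) and "t" (3): a world point X has camera coordinates R X + t. Camera axes: x right, y down, z forward; pixel columns grow to the right and rows downward; lengths in m; the calibration is good to about 2 mm. The wrist camera is an equidistant fisheye: a pixel r from the principal point sees the ray r / f radians off the axis. A picture is of the moment at which its call begins. There is no depth.
A pose or a line that the arm cannot do raises ctrl.IKError and nothing moves.
- ctrl.finish_job(): hands the job in; it is judged then, once.
Trained networks look in a picture, given as the dict that the camera call returned (one of the last four; its "shot" number tells which), for a name from the list of things; names that differ only in an ending like _2 or _b are one class to them, and where a whole thing is asked for, a point or a joint stands for the part that bears it (a point fixed in the world has none). Each returns a list of dicts, best first, with "confidence" (0 to 1); they miss things now and then, are a little off and sometimes report something else, mostly with a low value. They report only what shows in the picture. A call takes as long as a camera call.
- ctrl.recognise(picture, target): "bbox" ([left, top, right, bottom] in pixels, round what is visible of it).
- ctrl.regions_of(picture, target): "mask" (420x560 bool, what is visible of it) and "bbox" ([left, top, right, bottom] in pixels, round what is visible of it).
- ctrl.mark_of(picture, target): "xy" ([column, row] in pixels: a listed point, or the origin of a listed thing).
The state is a dict: "time": time; "joint_positions": joint angles; "qvel": joint speeds; "tau": joint torques, N m; "tcp_pos": TCP position; "orientation": TCP orientation; "ft_force": force on the tool from outside, world axes, zero at the start; "ft_torque": the same for the moment, N m; "opening": opening from 0.0 (shut) to 1.0 (fully open); "grip_force": force on a finger pad.
Only numpy, scipy, OpenCV 4.12 (cv2) and the standard library are available. Lean on these libraries where they do the work, as an engineer would, in place of code of your own. Each camera call takes 0.05 s, during which the arm holds its last target. There are 200 camera calls.

## Task

Pump the press's trigger lever until its jaw has pushed the white plug firmly home on the mouth of the glass cartridge; stop as soon as the trigger goes solid, because pressing much harder cracks the glass. Then press the release lever down gently and, keeping it pressed, slide the jaw all the way back to its rear stop, and let go of everything, leaving the things around the press where they stand.

Things in the scene. Friction and masses are not known exactly. Their poses are not given: they have to be found in the camera images.
- press: cartridge press on an aluminium plate 400 x 100 x 14 mm screwed to the bench. Origin: on the bench, on the centre line, 20 mm +x of the plate's middle. Its x axis is the pressing direction (level, about +y of the bench, within 23 degrees), z up; all its parts lie on y = 0. From -x to +x: trigger, jaw with release lever, plug, glass cartridge (32 mm thick, axis 60 mm up, x = 60 to 166 mm), end stop 92 mm high
- trigger: dark steel trigger lever: a fork of two arms rising to a round cross bar, top 162 mm up, hinged across the press at x = -160 mm. Origin: on the hinge, 49 mm up. At rest it leans 0.21 rad to -x. Pushed to the press's +x it swings 0.42 rad to a stop and springs back when let go. A ratchet with 5 mm teeth drives the jaw: after 6 to 20 mm of free play at the bar a push carries it on, usually 10 mm a full stroke, and it stays there on the return
- trigger_face (a point): rear (-x) side of the trigger's cross bar at its middle, where to push: 105 mm from the hinge, 152 mm up, stroke 44 mm. The bar is 20 mm thick, 56 mm long, with open space behind it over the 52 mm high draw bar. Force here: 3 to 7 N to swing, some 4 N more while the jaw moves the plug; then it goes solid: held at 15 to 19 N the plug is firm (about 30 to 40 N at the jaw), 11 N is too weak, 25 N (60 N at the jaw) cracks the glass
- jaw: jaw carriage on a rail, a dark steel block 80 mm long, 44 mm wide, top 86 mm up. Origin: middle of its rubber pad face (+x side), 60 mm up. It slides along the press's x: origin at x = -5 mm at the rear stop, at 55 mm when it touches the seated plug. A brake keeps it from being pushed back unless the release lever is pressed; then 3 to 5 N slide it
- release: release lever riding on the jaw carriage: bright steel plate 40 mm wide, hinged across it 60 mm behind the pad face, running forward (+x) to a tray 39 mm long inside with a rear lip 10 mm high (pull the jaw back against it) and a front lip 4 mm high. Origin: on the hinge, 62 mm up. Takes 3 N at first, 6 N fully down, up to 12 N to start it while the jaw is tight on the plug; springs up; over 25 N bends it
- release_pad (a point): middle of the tray's floor on the release lever, upper surface: 53 mm in front (+x) of the lever's hinge, 105 mm up when not pressed. Pressed down here it frees the jaw after 2 to 4 mm and stops solid at about 12.5 mm
- plug: white plug, flange 33 mm across, 5 mm thick, stem in the cartridge's mouth. Origin: middle of its outer (-x) face, 60 mm up. Slides along the press's x only, with 12 N of friction, and stays where left. Starts 8 to 16 mm short of home; home is x = 55 mm on the press, flange on the rim, where it stops solid; only the jaw's rubber pad then gives a little
- tube_rim (a point): the middle of the glass cartridge's mouth, x = 60 mm on the press, 60 mm up
- bottle: a clear bottle with a blue cap, 72 mm across, 125 mm high, standing behind the press; origin under its middle; bystander
- beaker: a glass beaker 68 mm across, 85 mm high, standing behind the press; origin under its middle; bystander
- jar: a small brown jar 42 mm across, 55 mm high, standing in front of the press; origin under its middle; bystander
- spare_plug: a spare plug standing on its flange, 33 mm across, 25 mm high, in front of the press; origin under its middle; bystander

How it is judged:
On the way, in this order (a step that is already met when the one before it is completed fails the run):
1. the plug is pushed firmly home: its face within 1 mm of x = 55 mm or beyond, with more than 22 N of the jaw on it (x of plug in the frame of press above 0.054 m and contact force between jaw and plug above 22 N), for 0.05 s.
2. the release lever is pressed and the jaw has begun to slide back (more than 5 mm off the plug) (z of release_pad in the frame of press below 0.1025 m and x of jaw in the frame of press below 0.05 m), for 0.02 s.
At the end, for the whole second after the job is handed in: the plug is home (its face within 1 mm of x = 55 mm on the press, or beyond), the jaw rests within 4 mm of its rear stop, and the release lever and the trigger have sprung back (lever's tray within about 2.5 mm of its upper position, trigger face within about 9 mm of its rest) (x of plug in the frame of press above 0.054 m and x of jaw in the frame of press below -0.001 m and linear speed of jaw below 0.01 m/s and z of release_pad in the frame of press above 0.1025 m and x of trigger_face in the frame of press below -0.183 m); the robot touches nothing.
It fails at once if the glass is cracked: more than 60 N of the jaw on the plug (contact force between jaw and plug above 60 N).
It fails at once if the release lever is bent: more than 25 N of the robot on it (contact force between any of the fingers, the arm and release above 25 N).
It fails at once if a bystander is moved by more than 20 mm (distance of any of bottle, beaker, jar, spare_plug from where it was at the start of the episode above 0.02 m).
It also fails if it takes over 72 s, if anything falls off the work surface, if the arm or the gripper's body presses on something with over 40 N, if the wrist force passes 120 N, or if a joint passes its speed limit or range.

## Working session

There is one attempt and no reset: what is moved stays moved. The work goes in short steps, each a Python script; the robot and the scene stay as the last script left them, time stands still between calls to the robot, and variables do not carry over. Pictures are saved under pics/ and viewed, at most 10 in all, crops included, and the job is handed in when it is done.

```bash
ls; mkdir -p pics
python3 - <<'E'
from station import ctrl
import cv2,numpy as np
for n in ("side","top"):
    p=ctrl.read_camera(n); cv2.imwrite(f"pics/{n}0.png",p["color"][:,:,::-1])
    print(n,p["K"].tolist(),p["R"].round(4).tolist(),p["t"].round(4).tolist())
    for t in ["press","trigger_face","trigger","jaw","release","release_pad","plug","tube_rim","bottle","beaker","jar","spare_plug"]:
        try: print(t,[(np.round(d["xy"],1).tolist(),round(d["confidence"],2)) for d in ctrl.mark_of(p,t)[:2]])
        except Exception as e: print(t,e)
s=ctrl.get_state();print(s["time"],s["orientation"].round(3) if hasattr(s["orientation"],'round') else s["orientation"],s["ft_force"])
E
```

```text
pics
side [[405.4609419005046, 0.0, 279.42086312610144], [0.0, 405.4609419005046, 203.31391922498423], [0.0, 0.0, 1.0]] [[0.885, -0.4651, -0.0194], [-0.2844, -0.5072, -0.8135], [0.3686, 0.7255, -0.5812]] [-0.4886, 0.2841, 0.6068]
press [([281.0, 286.9], 0.78)]
trigger_face [([362.8, 290.1], 0.81)]
trigger [([338.3, 323.0], 0.93), ([286.7, 223.8], 0.69)]
jaw [([277.5, 239.2], 0.61)]
release [([295.8, 277.0], 0.88)]
release_pad [([277.5, 240.5], 0.87)]
plug [([266.9, 252.0], 0.56)]
tube_rim [([259.1, 241.6], 0.83), ([362.6, 290.2], 0.54)]
bottle [([288.1, 223.1], 0.56), ([276.5, 258.3], 0.52)]
beaker [([323.2, 257.5], 0.62)]
jar [([214.3, 283.7], 0.87)]
spare_plug [([250.7, 334.4], 0.92)]
top [[430.9375826363059, 0.0, 277.8591287262404], [0.0, 430.9375826363059, 205.9170123681501], [0.0, 0.0, 1.0]] [[-0.0231, -0.9994, 0.0238], [-0.999, 0.0222, -0.04], [0.0395, -0.0247, -0.9989]] [0.0519, 0.5862, 0.7864]
press [([319.3, 234.6], 0.66)]
trigger_face [([452.6, 212.6], 0.6), ([349.3, 228.6], 0.2)]
trigger [([407.9, 219.9], 0.67)]
jaw [([315.5, 235.7], 0.86)]
release [([352.5, 230.2], 0.8), ([305.5, 175.6], 0.6)]
release_pad [([322.3, 237.5], 0.77)]
plug [([293.5, 240.8], 0.62)]
tube_rim [([287.7, 241.1], 0.86)]
bottle [([236.2, 185.2], 0.56)]
beaker [([307.2, 177.4], 0.64)]
jar [([290.6, 292.8], 0.56)]
spare_plug [([362.1, 283.3], 0.7)]
1.3 [[-0.956  0.294 -0.   ]
 [ 0.294  0.956 -0.   ]
 [ 0.    -0.    -1.   ]] [0.20471327 0.00860314 0.48230109]
```

```bash
cat > fit.py <<'E'
import numpy as np
from scipy.optimize import least_squares
def proj(p,X):
    c=np.asarray(X)@np.array(p["R"]).T+p["t"]; K=p["K"]
    return np.stack([K[0][0]*c[:,0]/c[:,2]+K[0][2],K[1][1]*c[:,1]/c[:,2]+K[1][2]],1)
def W(v,X):
    X=np.asarray(X,float);c,s=np.cos(v[2]),np.sin(v[2])
    return np.stack([v[0]+c*X[...,0]-s*X[...,1],v[1]+s*X[...,0]+c*X[...,1],X[...,2]],-1)
E
python3 - <<'E'
from station import ctrl
from fit import *
P=dict(press=[0,0,0],trigger_face=[-.192,0,.152],trigger=[-.16,0,.049],tube_rim=[.06,0,.06])
obs=[]
for n in ("side","top"):
  p=ctrl.read_camera(n)
  for k in list(P)+["jaw","release_pad","plug","release"]:
    m=ctrl.mark_of(p,k)
    if m: obs.append((p,n,k,np.array(m[0]["xy"])))
def res(v):
  D=dict(P,jaw=[v[3],0,.06],release=[v[3]-.06,0,.062],release_pad=[v[3]-.007,0,.105],plug=[v[4],0,.06])
  return np.concatenate([proj(p,W(v,[D[k]]))[0]-o for p,n,k,o in obs])
r=least_squares(res,[.4,.5,1.5,0,.04],loss="soft_l1",f_scale=2)
print(r.x); 
for o,e in zip(obs,res(r.x).reshape(-1,2)): print(o[1],o[2],e.round(1))
v=r.x
for t in ["bottle","beaker","jar","spare_plug"]:
  p=obs[-1][0]; m=ctrl.mark_of(p,t)[0]["xy"]
  d=np.array(p["R"]).T@(np.linalg.inv(p["K"])@[*m,1]); c=-np.array(p["R"]).T@p["t"]; print(t,(c-d*c[2]/d[2]).round(3))
E
```

```text
[ 0.53284025 -0.03851163  1.71993008  0.01211883  0.04822061]
side press [ 0.2 -1.6]
side trigger_face [-0.8 -2.9]
side trigger [ 2.  -1.1]
side tube_rim [-2.  -0.4]
side jaw [-65.2 -65.4]
side plug [-22.9  20.4]
side release [ 1.4 -2.1]
top press [-4.1 -0.9]
top trigger_face [3.7 3.1]
top trigger [ 4.3 -0.9]
top tube_rim [ 0.9 -2.6]
top jaw [5.4 2.1]
top release_pad [ 0.9 -1.6]
top plug [-0.2 -1.6]
top release [-0.1  3.1]
bottle [0.628 0.121 0.   ]
beaker [ 0.64  -0.012  0.   ]
jar [0.426 0.025 0.   ]
spare_plug [ 0.438 -0.117  0.   ]
```

View pics/side0.png

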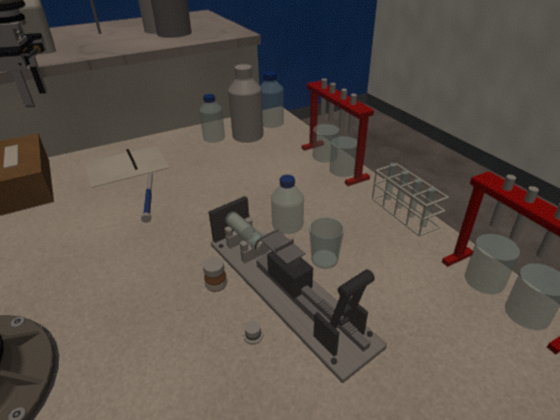

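View pics/top0.png

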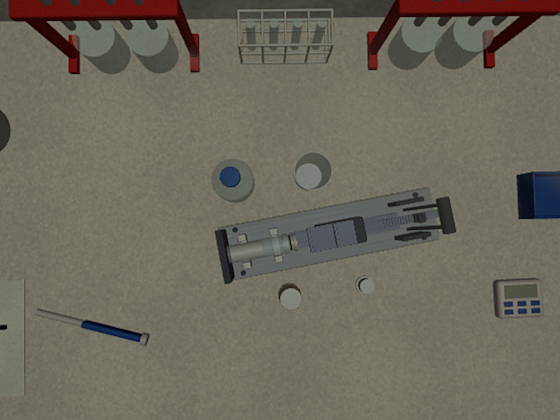

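Run:
```python
from station import ctrl
from fit import *
import cv2
v=[.53284,-.03851,1.71993]; jx=.012
p=ctrl.read_camera("top"); S=3; x0,y0=205,150
im=cv2.resize(p["color"][y0:320,x0:470,::-1],None,fx=S,fy=S,interpolation=cv2.INTER_CUBIC); im=cv2.convertScaleAbs(im,alpha=1.6)
def L(pts,c):
    q=((proj(p,W(v,pts))-[x0,y0]+.5)*S).astype(int); cv2.polylines(im,[q.reshape(-1,1,2)],True,c,1)
L([[-.22,-.05,.014],[.18,-.05,.014],[.18,.05,.014],[-.22,.05,.014]],(0,255,0))
L([[-.192,-.028,.152],[-.192,.028,.152],[-.172,.028,.152],[-.172,-.028,.152]],(0,0,255))
L([[jx-.08,-.022,.086],[jx-.08,.022,.086],[jx,.022,.086],[jx,-.022,.086]],(255,255,0))
L([[jx-.0265,-.02,.105],[jx-.0265,.02,.105],[jx+.0125,.02,.105],[jx+.0125,-.02,.105]],(255,0,255))
cv2.imwrite("pics/ov.png",im)
```

```text
(no output)
```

View pics/ov.png

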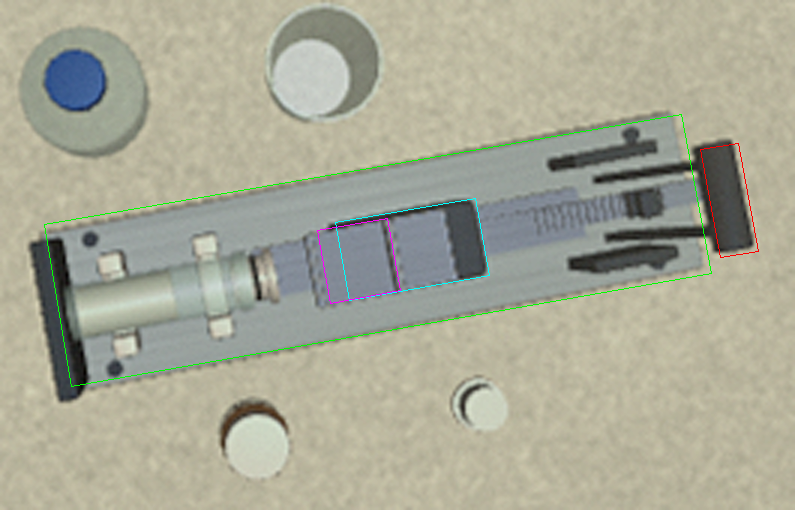

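The press is well located: the overlay is about 4 mm off along the press axis (plate corner at 672,113 against the model's 682,115), with lateral position and yaw good. I'll move in behind the bar and find contact.

```bash
cat > h.py <<'E'
from station import ctrl
from fit import *
v=np.array([.5322,-.0346,1.72])
ex=np.array([np.cos(v[2]),np.sin(v[2]),0]); ey=np.array([-ex[1],ex[0],0])
def R(s): return np.stack([s*ex,-s*ey,[0,0,-1]],1)
def w(x,z,y=0): return W(v,[x,y,z])
def fx(): return -float(np.dot(ctrl.get_state()["ft_force"],ex))
def px(): return float((np.array(ctrl.get_state()["tcp_pos"])-[v[0],v[1],0])@ex)
E
python3 - <<'E'
from h import *
ok=[]
for s in (1,-1):
    q=[ctrl.ik(w(x,z),R(s)) for x,z in((-.235,.28),(-.23,.13),(-.15,.13),(.05,.105),(-.02,.1))]
    print(s,[None if a is None else np.round(a,2).tolist() for a in q])
    if all(a is not None for a in q): ok.append((abs(np.array(q)[:,6]).max(),s))
s=min(ok)[1]; print("s",s)
ctrl.move_ptp(w(-.24,.28),R(s)); ctrl.move_l(w(-.235,.132),vel=.15)
ctrl.sleep(.2); print(ctrl.get_state()["time"],px(),ctrl.get_state()["ft_force"])
ctrl.gripper_to(0.0,20)
f0=fx()
hit=ctrl.move_l(w(-.19,.132),vel=.03,max_force=2); print(hit,px(),f0,fx(),ctrl.get_state()["time"])
import cv2
cv2.imwrite("pics/s1.png",ctrl.read_camera("side")["color"][:,:,::-1])
E
```

```text
1 [[-0.43, 0.47, 1.08, 1.67, -0.43, 1.27, 0.89], [-0.23, 0.52, 0.76, 1.83, -0.43, 0.96, 0.87], [-0.51, 0.54, 0.98, 1.93, -0.54, 0.97, 0.87], [-0.74, 0.38, 0.72, 2.07, -0.34, 0.82, 0.33], [-0.73, 0.48, 0.91, 2.05, -0.5, 0.85, 0.62]]
-1 [[-0.49, 0.54, 1.22, 1.67, -0.53, 1.3, -2.16], [-0.46, 0.77, 1.21, 1.84, -0.8, 1.13, -1.95], [-0.63, 0.69, 1.21, 1.93, -0.75, 1.07, -2.08], [-1.04, 0.63, 1.22, 2.08, -0.74, 0.96, -2.41], [-0.89, 0.67, 1.21, 2.05, -0.77, 0.98, -2.26]]
s 1
7.2417 -0.2351396483482987 [ 0.84372083 -0.09625688  0.39338762]
True -0.20288809246916611 0.6341754241717106 3.866200368805077 9.675
```

View pics/s1.png

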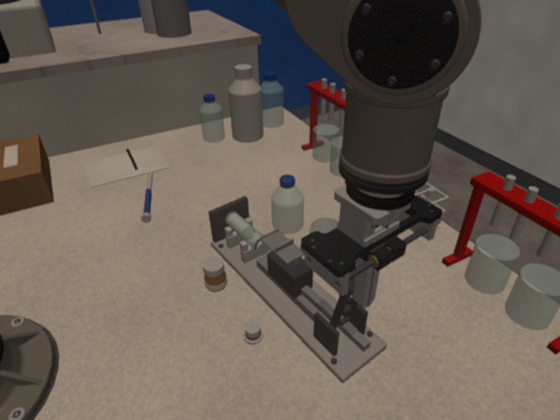

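The shut fingers are on the rear of the trigger bar (image ~ (350,290)), with contact at x=-0.203. Next I pump with force supervision.

Run:
```python
from h import *
z=.132; c=-.203
for k in range(8):
    ctrl.move_l(w(c-.006,z),vel=.12); ctrl.sleep(.15); b=fx()
    hit=ctrl.move_l(w(c+.041,z),vel=.035,max_force=13.5)
    x=px(); f=fx()-b; ctrl.sleep(.1); f2=fx()-b
    print(k,hit,round(x-c,4),round(f,1),round(f2,1),"base",round(b,2),round(ctrl.get_state()["time"],1))
    if hit: break
```

```text
0 False 0.0401 7.0 6.5 base -0.43 11.7
1 False 0.0401 6.4 6.8 base -0.49 14.0
2 False 0.0401 6.7 6.7 base -0.27 16.3
3 True 0.0212 5.8 5.9 base 0.75 17.9
```

Run:
```python
from h import *
z=.132; c=-.203
print(np.round(ctrl.get_state()["ft_force"],1), px()-c, ctrl.get_state()["tcp_pos"])
d=.0212
while d<.041:
    d+=.001; ctrl.move_l(w(c+d,z),vel=.03); f=fx()
    print(round(d,4),round(px()-c,4),round(f,1),np.round(ctrl.get_state()["ft_force"],1))
    if f>13: break
print(ctrl.get_state()["time"])
```

```text
[ 2.3 -6.4 -0.4] 0.020787500509959006 [ 0.55955657 -0.21474741  0.13289037]
0.0222 0.021 7.6 [ 1.2 -7.5  1.9]
0.0232 0.0216 8.6 [ 1.7 -8.5  2.4]
0.0242 0.0224 10.5 [  2.4 -10.3   3.5]
0.0252 0.0232 11.1 [  2.3 -10.9   3.9]
0.0262 0.0242 11.7 [  1.  -11.7   4.1]
0.0272 0.0251 11.5 [  0.9 -11.5   4.9]
0.0282 0.0262 11.7 [  0.8 -11.7   6.1]
0.0292 0.0271 10.1 [  0.6 -10.1   6.1]
0.0302 0.0279 11.4 [  0.8 -11.4   6.6]
0.0312 0.029 10.9 [  0.8 -10.9   7.3]
0.0322 0.0299 10.7 [  0.7 -10.7   7.3]
0.0332 0.0311 10.4 [  0.6 -10.4   7.6]
0.0342 0.0319 11.4 [ -0.  -11.5   8.7]
0.0352 0.0331 10.3 [  0.7 -10.3   7.6]
0.0362 0.0339 10.9 [ -0.5 -11.1   8.3]
0.0372 0.0351 10.5 [ -0.3 -10.7   7.5]
0.0382 0.036 11.4 [  0.6 -11.4   6.5]
0.0392 0.0371 10.4 [ -0.2 -10.6   6.6]
0.0402 0.0379 11.7 [  0.1 -11.8   5.7]
0.0412 0.0392 11.0 [  1.2 -10.9   4.5]
22.9333
```

The plug is moving at about 11 N, as the task predicts. I'll continue with finer supervised strokes.

```bash
cat > st.py <<'E'
from h import *
z=.132; c=-.203
def stroke():
    ctrl.move_l(w(c-.006,z),vel=.12); ctrl.sleep(.15); b=fx()
    ctrl.move_l(w(c+.010,z),vel=.04,max_force=12)
    d=px()-c; log=[]
    while d<.043:
        f=fx()-b
        d+=.0015 if f<9 else (.0010 if f<12.3 else .0005)
        ctrl.move_l(w(c+d,z),vel=.05); f=fx()-b; log.append((round(d*1e3,1),round((px()-c)*1e3,1),round(f,1)))
        if f>15.7: 
            ctrl.sleep(.15); f2=fx()-b; log.append(("held",f2,px()-c))
            if f2>15.2: print(log); return True
    print(log); return False
E
python3 - <<'E'
from st import *
print(stroke(),ctrl.get_state()["time"])
E
```

```text
[(10.7, 9.6, 8.6), (12.2, 10.7, 11.5), (13.2, 11.6, 10.4), (14.2, 12.4, 12.5), (14.7, 12.8, 10.1), (15.7, 13.7, 11.6), (16.7, 14.6, 11.9), (17.7, 15.8, 12.1), (18.7, 16.8, 11.7), (19.7, 17.7, 12.8), (20.2, 18.0, 12.5), (20.7, 18.4, 13.0), (21.2, 18.7, 13.7), (21.7, 19.1, 14.9), (22.2, 19.4, 15.5), (22.7, 19.7, 15.7), ('held', 15.761673928395286, 0.019698458221905663)]
True 28.325
```

Run:
```python
from st import *
b=-.0
for d in (.0231,.0235):
    if fx()<17: ctrl.move_l(w(c+d,z),vel=.05); ctrl.sleep(.15); print(d,fx(),px()-c)
# let go, go up and over to the release
ctrl.move_l(w(c-.012,z),vel=.12)
ctrl.move_l(w(c-.016,.25),vel=.2)
ctrl.move_l(w(.005,.25),vel=.2)
p=ctrl.read_camera("top")
for k in ("jaw","release_pad","plug","tube_rim"):
    m=ctrl.mark_of(p,k); print(k,m[0]["xy"] if m else None, round(m[0]["confidence"],2) if m else 0)
q=ctrl.read_camera("wrist"); s=ctrl.read_camera("side")
import cv2
im=np.hstack([cv2.resize(q["color"],(400,300)),cv2.resize(s["color"][180:380,180:447],(400,300))])
cv2.imwrite("pics/w1.png",im[:,:,::-1]); print(proj(p,[w(.048,.105),w(.055,.06),w(.06,.06)]),ctrl.get_state()["time"])
```

```text
0.0231 16.350331994149066 0.020004966953986958
0.0235 17.357458485659322 0.020283171709360392
jaw [288.8, 242.1] 0.96
release_pad [298.0, 240.3] 0.72
plug None 0
tube_rim [289.2, 244.0] 0.84
[[295.9372715  241.37746172]
 [290.25541539 240.98032158]
 [287.41504378 241.47934922]] 31.925
```

View pics/w1.png

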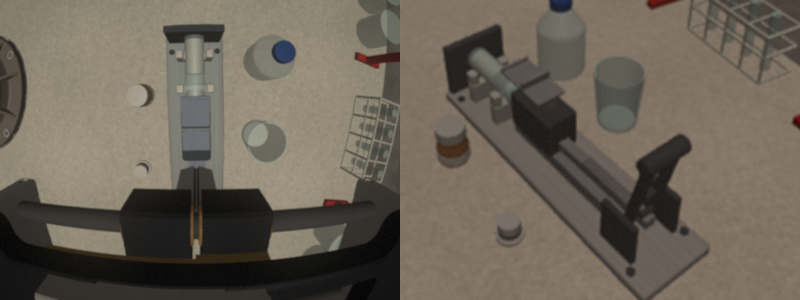

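Right panel: the jaw is up against the plug and cartridge mouth, the trigger has sprung back, and the bystanders are untouched. Next I press the release.

Run:
```python
from h import *
X=.046
ctrl.move_l(w(X,.25),vel=.2); ctrl.move_l(w(X,.122),vel=.12); ctrl.sleep(.2)
b=np.array(ctrl.get_state()["ft_force"]); zc=.122
hit=ctrl.move_l(w(X,.098),vel=.02,max_force=3)
S=ctrl.get_state(); zt=S["tcp_pos"][2]; zc=zt; print("touch",hit,zt,S["ft_force"]-b)
while True:
    zc-=.001; ctrl.move_l(w(X,zc),vel=.03); S=ctrl.get_state(); F=S["ft_force"]-b
    print(round(zc,4),round(S["tcp_pos"][2],4),F.round(1))
    if F[2]>16 or zt-S["tcp_pos"][2]>.007: break
print(S["time"])
```

```text
touch True 0.10523111124573803 [ 1.14194681  0.28079229 -0.38233014]
0.1042 0.1042 [-1.3  1.5  2.6]
0.1032 0.1032 [-1.6  2.9  3.6]
0.1022 0.1022 [-0.8  2.7  5.6]
0.1012 0.1013 [-0.6  2.9  3.7]
0.1002 0.1003 [-2.3  1.9  5.4]
0.0992 0.0993 [-0.8  2.6  4.3]
0.0982 0.0983 [-1.6  2.5  4.5]
0.0972 0.0973 [-1.7  1.7  5.3]
36.5083
```

Run:
```python
from h import *
X=px(); z=ctrl.get_state()["tcp_pos"][2]
hit=ctrl.move_l(w(X-.030,z),vel=.03,max_force=12); print(hit,px()-X,ctrl.get_state()["ft_force"].round(1))
hit=ctrl.move_l(w(X-.085,z),vel=.03,max_force=10); S=ctrl.get_state(); print(hit,px()-X,px(),S["tcp_pos"][2],S["ft_force"].round(1),S["time"])
```

```text
False -0.03020889310504023 [0.9 1.7 4.4]
True -0.05535714657031023 -0.009435406735240293 0.09764703270329494 [-1.4  0.8  4.6] 38.6417
```

Run:
```python
from h import *
z=.0975; d=px(); f=0
while d>-.05:
    d-=.0015; ctrl.move_l(w(d,z),vel=.03); F=ctrl.get_state()["ft_force"]; f=F@ex
    print(round(d,4),round(px(),4),F.round(1),round(f,1))
    if f>11: break
print(ctrl.get_state()["time"])
```

```text
-0.0109 -0.0101 [0.8 6.6 8.9] 6.4
-0.0124 -0.011 [-0.6 10.8 11.6] 10.8
-0.0139 -0.012 [-1.7 12.7 14.5] 12.8
39.3917
```

Run:
```python
from h import *
import cv2
s=ctrl.read_camera("side"); t=ctrl.read_camera("top")
for p in (s,t):
  for k in ("jaw","release","release_pad","plug"):
    m=ctrl.mark_of(p,k); print(k,m[0]["xy"] if m else None)
  print(proj(p,[w(-.065,.062),w(-.012,.098)]))
im=np.hstack([cv2.resize(s["color"][180:380,180:447],(400,300)),cv2.resize(t["color"][150:320,205:432],(400,300))])
cv2.imwrite("pics/e1.png",cv2.convertScaleAbs(im[:,:,::-1],alpha=1.5))
```

```text
jaw [281.9, 261.5]
release [300.9, 279.0]
release_pad [281.5, 248.5]
plug [217.7, 282.4]
[[300.15276474 278.6224717 ]
 [281.51380173 246.61996069]]
jaw [323.0, 234.0]
release None
release_pad [330.5, 234.4]
plug [290.3, 241.5]
[[358.32142727 229.07991131]
 [331.44379005 234.90761514]]
```

View pics/e1.png

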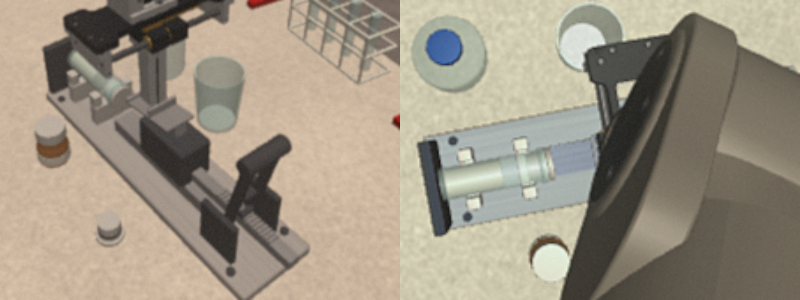

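The marks put the jaw at its rear stop (release hinge at 300.9,279.0, predicted 300.2,278.6), and it is solid. I'll lift straight off and check.

Run:
```python
from h import *
import cv2
p0=w(-.0139,.0975)
ctrl.move_l(p0+[0,0,.03],vel=.06); ctrl.move_l(p0+[0,0,.15],vel=.2)
q=w(-.0139,.25)
ctrl.move_ptp(w(-.28,.3),R(1)); ctrl.sleep(.3)
s=ctrl.read_camera("side"); t=ctrl.read_camera("top")
for p in (s,t):
  for k in ("jaw","release","release_pad","plug","trigger_face"):
    m=ctrl.mark_of(p,k); print(k,m[0]["xy"] if m else None)
  print(proj(p,[w(-.005,.06),w(-.065,.062),w(-.012,.105),w(.055,.06),w(-.192,.152)]).round(1).tolist())
im=np.hstack([cv2.resize(s["color"][180:380,180:447],(400,300)),cv2.resize(t["color"][150:320,205:432],(400,300))])
cv2.imwrite("pics/e2.png",cv2.convertScaleAbs(im[:,:,::-1],alpha=1.5)); print(ctrl.get_state()["time"])
```

```text
jaw [278.7, 260.3]
release [300.4, 279.4]
release_pad [283.1, 245.7]
plug [261.1, 244.9]
trigger_face [359.0, 290.4]
[[279.6, 260.2], [300.2, 278.6], [281.4, 243.6], [261.1, 243.0], [358.1, 286.2]]
jaw [303.5, 178.2]
release [359.6, 228.1]
release_pad [335.9, 236.4]
plug [292.5, 243.7]
trigger_face None
[[324.3, 235.0], [358.3, 229.1], [332.1, 235.0], [290.3, 241.0], [451.6, 215.7]]
43.25
```

View pics/e2.png

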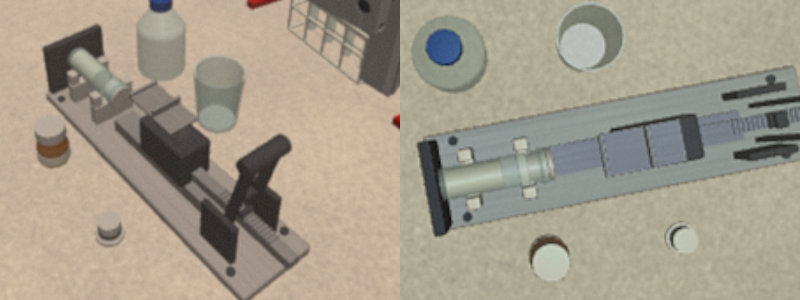

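The jaw is at the rear stop (top-view rear edge at about column 376, down from 368 at the start). The plug is home, the lever and trigger are back up, and nothing else has moved. Handing in.

```bash
python3 -c "
from station import ctrl
print(ctrl.finish_job())"
```

```text
the job is handed in; nothing more can be done
None
```

I handed the job in at about 43 s. The plug was pressed home with about 17 N held at the trigger, the jaw was slid back to its rear stop, and the release lever and trigger had sprung back with nothing around the press moved; the hand-in returned no verdict.

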